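# Index the sorting turntable and spin down its wing nut

### The arm

A 6-joint arm with a two-finger parallel gripper is mounted at the origin on the work surface. World frame = base frame: x ahead of the robot, y to its left, z up, the work surface at z = 0. Lengths are in mm, angles in rad, forces in N, time in s.
With the tool pointing down it reaches from about 300 to 875 mm from the base axis. Payload 4.2 kg.
Tool frame: the origin (TCP) lies midway between the tips of the shut fingers; the grasp point (between the pads) lies 19 mm behind it; z points along the fingers, y is the line along which they close (so a half turn about z gives the same grasp; the last joint's range is limited). The gripper opens to 85 mm and grips with 20 to 120 N. Pads are 22 mm wide; open, the fingers measure 114 mm over their backs; the gripper's body (76 mm by 85 mm) begins 54 mm behind the grasp point. The pads swing forward as they close: fully open they stand 13 mm farther back than shut.
Start: joints at [-1.188, 0.32, 1.565, -0, 1.257, -0.02], TCP at [225.402, -528.995, 231.338] pointing down, gripper open.
Joint ranges: [-3.11, 3.11], [-0.84, 2.01], [0.21, 2.61], [-1.34, 4.49], [0.05, 2.63], [-2.56, 2.56]. Speed limits (rad/s): [2.57, 2.57, 3.14, 3.14, 3.14, 3.14].

### API

Orientations are given as a unit quaternion [x, y, z, w].
In Python, from cell import ctrl gives the robot as it stands.
- The arm moves only by the tool drive_tool, never from a script. Its argument "series" is a list of rows, each a list of 3 entries, a list of its own where there are three numbers: the shift along the tool's x, y, z in mm, then the turn, a rotation vector about the tool's x, y, z in rad, then the closure in counts, from 0 (fully open) to 255 (shut). A call has exactly 5 rows; each row shifts and turns the commanded pose from where the row before left it, along the tool's axes as they then stand; what a row does not reach is not made up. A row lasts 1/8 s, in which the tool goes at most 62.5 mm and 10.7 degrees, less where a joint would pass 70% of its speed; a pose out of reach is approached as far as the arm can. A call is refused whole if a number of a shift passes 62.5 or a number of a turn 0.188, either way. A call with a gripper value outside its range is refused whole. The fingers move at their own pace and stop on an object; the grip force is fixed at half the most. Time passes only in rows, so rows that do not move let the fingers close, or fill a call up. It gives the time, the measured TCP pose, the force, the opening and the grip force at its end, in the units of the state.
- ctrl.observe(): the state, without advancing time (a new reading comes with each control period).
- ctrl.camera(name): name is "scene" or "top"; returns a dict with "img" (420x560x3 uint8, red, green, blue), "z_map" (420x560 float32, mm along the optical axis (not along the pixel's ray), 0 where there is no reading), "fov_y" (degrees; the focal length in pixels is half the picture's height over the tangent of half this angle, whatever the lens; pixels are square), "cx", "cy" (the principal point, pixels), "R" (3x3) and "t" (3): a world point X has camera coordinates R X + t. Camera axes: x right, y down, z forward; pixel columns grow to the right and rows downward; lengths in mm; the calibration is good to about 2 mm. A picture is of the moment at which its call begins.
- ctrl.hand_in(): hands the job in; it is judged then, once.
Trained networks look in a picture, given as the dict that the camera call returned (one of the last four; its "shot" number tells which), for a name from the list of things; names that differ only in an ending like _2 or _b are one class to them, and where a whole thing is asked for, a point or a joint stands for the part that bears it (a point fixed in the world has none). Each returns a list of dicts, best first, with "score" (0 to 1); they miss things now and then, are a little off and sometimes report something else, mostly with a low value. They report only what shows in the picture. A call takes as long as a camera call. They do not tell look-alikes from the thing itself.
- ctrl.find_in(picture, thing): "at" ([column, row] in pixels, amid what is visible of it).
- ctrl.masks_of(picture, thing): "pixels" (420x560 bool, what is visible of it) and "at" ([column, row] in pixels, amid what is visible of it).
The state is a dict: "t": time; "qpos": joint angles; "qvel": joint speeds; "joint_efforts": joint torques, N m; "tool_pos": TCP position; "tool_rot": TCP orientation; "ft_force": force on the tool from outside, world axes, zero at the start; "torque": the same for the moment, N m; "grip_width": finger opening in mm; "gripper_force": force on a finger pad.
Only numpy, scipy, OpenCV 4.12 (cv2) and the standard library are available. Lean on these libraries where they do the work, as an engineer would, in place of code of your own. Each camera call takes 0.05 s, during which the arm holds its last target. There are 200 camera calls.

### The job

With the fingertips, push the turntable's wooden peg round until it stands in line with the steel index tongue on the base; then, leaving it lined up, flick the loose wing nut at the hub clockwise (seen from above), stroke by stroke on its wings, until it is fully home. Work gently: pinch nothing, do not lift, tip or knock off anything riding on the turntable, leave the things on the shelf where they are, and finish clear.

Things in the scene. Friction and masses are not known exactly. Their poses are not given: they have to be found in the camera images.
- base: round dark steel base of the turntable, 210 mm across and 20 mm high, fixed to the shelf; origin on the turntable's axis at shelf height, z up. A dark steel index tongue, 14 mm wide and 10 mm high, sticks out from under the platter along the base's own -x direction (roughly towards the robot). The pine platter above it is 330 mm across, its flat top 40 mm above the shelf
- index_pin (a point): top of the small dark steel pin, 10 mm across, that stands up at the end of the index tongue, 36 mm above the shelf and 200 mm from the turntable's axis (outside the platter's rim)
- platter (a joint): turn of the platter about its vertical axis, rad, positive anticlockwise seen from above; 0 when the wooden peg stands exactly in line with the index tongue. It starts at 0.4 to 0.9, so it has to go clockwise. It turns with slight friction (about 1.3 N at the peg) and stays where it is left
- peg_top (a point): centre of the top of the upright round dark wooden peg fixed in the platter, 18 mm across and 42 mm tall, 140 mm from the axis; its top is 82 mm above the shelf, the platter's top 40 mm
- nut (a joint): turn of the steel wing nut on the hub spindle, rad, growing clockwise seen from above (tightening); starts at 0.1 to 2.0, fully home at its stop, 5.0. There the wings only yield springily (0.4 rad at 10 N) and spring back. Turning takes 1.2 N at 30 mm from the axis; it stays where left, cannot come off, sinks 1.2 mm per rad and does not turn with the platter
- nut_center (a point): point on the nut's (and turntable's) vertical axis level with the top of the wings; 88 mm above the shelf at joint 0 and 82 mm when home. A washer boss 52 mm across and 8 mm high lies on the platter under the nut
- wing_tip (a point): middle of the outer top edge of one of the nut's two equal wings, 44 mm from the axis; the other wing points the opposite way. The wings are flat upright plates, 8 mm thick, 26 mm tall down from this edge, on a round body 34 mm across; span over both 88 mm
- rondel: loose indigo glass disc, 54 mm across, 13 mm high, riding on the platter; origin at the centre of its underside
- stone_tile: loose chipped ochre stoneware tile, 46 x 46 x 10 mm, riding on the platter; origin at the centre of its underside
- hammer_head: loose steel mosaic hammer head, 56 x 18 x 20 mm, riding on the platter; origin at the centre of its underside
- cork_block: loose round cork sanding block, 52 mm across, 34 mm high, riding on the platter; origin at the centre of its underside. The four riding things start with their centres 110 to 126 mm from the axis
- jar: loose green glass jar, 66 mm across, 85 mm high, standing on the shelf; origin at the centre of its underside
- bowl: loose white ceramic bowl, 100 mm across, 40 mm high, on the shelf; origin at the centre of its underside
- palette: loose spatula 200 mm long lying on the shelf
Mind the look-alikes: they are no part of the job. Of the things like the rondel, leave any that is red; of the rest the smaller one is meant.

How it is judged (in metres and radians):
On the way, in this order (a step that is already met when the one before it is completed fails the run):
1. the turntable's peg stands in line with the index tongue (within 0.10 rad) (value of joint platter between -0.1 and 0.1 rad), for 0.3 s.
2. the wing nut is screwed home (within 0.4 rad of its stop) (value of joint nut above 4.6 rad), for 0.2 s.
At the end, for the whole second after the job is handed in: the platter stands within 0.12 rad of the index (joint platter near 0) and the wing nut within 0.4 rad of its stop at 5.0, both at rest, with the four riding things still lying on the platter (value of joint platter between -0.12 and 0.12 rad and value of joint nut above 4.6 rad and velocity of joint platter between -0.05 and 0.05 rad/s and velocity of joint nut between -0.1 and 0.1 rad/s and height (world z) of rondel between 0.035 and 0.045 m and height (world z) of stone_tile between 0.035 and 0.045 m and height (world z) of hammer_head between 0.035 and 0.045 m and height (world z) of cork_block between 0.035 and 0.045 m); the robot touches nothing.
It fails at once if a thing riding on the turntable is lifted, tipped or knocked off it (height (world z) of any of rondel, stone_tile, hammer_head, cork_block above 0.055 m or height (world z) of any of rondel, stone_tile, hammer_head, cork_block below 0.03 m or angle between any of rondel, stone_tile, hammer_head, cork_block's own z axis and vertical above 0.5 rad).
It fails at once if a thing on the shelf is disturbed (distance of any of jar, bowl, palette from where it was at the start of the episode above 0.015 m).
It fails at once if the wing nut is pinched or forced (over 30 N from the fingers) (contact force between the fingers and nut above 30 N).
It fails at once if the peg or platter is pinched or forced (over 30 N from the fingers) (contact force between the fingers and platter above 30 N).
It also fails if it takes over 58 s, if anything falls off the work surface, if the arm or the gripper's body presses on something with over 40 N, if the wrist force passes 120 N, or if a joint passes its speed limit or range.

## Working session

There is one attempt and no reset: what is moved stays moved. The work goes in short steps, Python scripts to look and compute and a tool call to move; the robot and the scene stay as the last step left them, time stands still between calls to the robot, and variables do not carry over. Pictures are saved under pics/ and viewed, at most 10 in all, crops included, and the job is handed in when it is done.

Besides the shell and the picture viewer there is one more tool, called after "Emit:" as name(argument=value, ...) on one line, values as JSON. drive_tool: Moves the arm, as the interface text tells. Its arguments: {"type":"object","properties":{"series":{"type":"array","items":{"type":"array"}}},"required":["series"]}

```bash
mkdir -p pics; ls; cat > h.py <<'E'
import numpy as np, cv2
from cell import ctrl
def world(p,u,v,z=None):
    f=210/np.tan(np.radians(p['fov_y'])/2)
    d=np.array([(u-p['cx'])/f,(v-p['cy'])/f,1.0]); R=np.array(p['R']);t=np.array(p['t'])
    if z is None:
        return R.T@(d*p['z_map'][int(round(v)),int(round(u))]-t)
    c=-R.T@t; r=R.T@d
    return c+r*(z-c[2])/r[2]
def pix(p,X):
    f=210/np.tan(np.radians(p['fov_y'])/2)
    c=np.array(p['R'])@np.array(X,float)+np.array(p['t']); return [round(c[0]/c[2]*f+p['cx']),round(c[1]/c[2]*f+p['cy'])]
def save(p,n,crop=None,s=1):
    im=p['img'][:,:,::-1]
    if crop: a,b,c,d=crop; im=im[b:d,a:c]
    cv2.imwrite('pics/'+n,cv2.resize(im,None,fx=s,fy=s,interpolation=cv2.INTER_CUBIC))
E
python3 - <<'E'
from h import *
np.set_printoptions(precision=1,suppress=True)
a=ctrl.camera('top');b=ctrl.camera('scene')
im=np.vstack([a['img'],b['img']])[:,:,::-1]
save(a,'t0.png',s=1.4);save(b,'s0.png',s=1.4)
for n,p in(('top',a),('scene',b)):
  for th in['base','index_pin','platter','peg_top','nut','wing_tip','nut_center','rondel','stone_tile','hammer_head','cork_block','jar','bowl','palette']:
    try:
      for r in ctrl.find_in(p,th)[:3]:
        print(n,th,round(r['score'],2),np.array(r['at']),world(p,*r['at']))
    except Exception as e: print(th,e)
print(ctrl.observe())
E
```

```text
pics
top base 0.67 [302.4 151.2] [593.6 -81.7  65.4]
top base 0.64 [300.7 160.2] [570.9 -76.9  72.3]
top index_pin 0.68 [299.2 161.3] [568.9 -73.5  68.1]
top platter 0.67 [301.2 160.7] [571.3 -78.6  61. ]
top peg_top 0.69 [305.  159.2] [574.2 -87.6  64.8]
top peg_top 0.39 [294.2 105.9] [706.5 -64.1  58.5]
top nut 0.62 [337.5 123.4] [ 658.7 -166.9   72.4]
top nut 0.55 [298.9 154.5] [584.1 -72.7  75.8]
top nut 0.42 [302.3 158. ] [577.6 -81.3  62.1]
top wing_tip 0.4 [304.3 149.6] [593.7 -85.2  87.5]
top wing_tip 0.19 [334.5 122.3] [ 661.2 -159.6   73.6]
top nut_center 0.47 [302.4 154.4] [584.3 -81.1  75.4]
top rondel 0.84 [174.8 192.8] [502.  234.4  17.4]
top rondel 0.83 [177.8 121.1] [684.2 228.8   9.5]
top rondel 0.72 [253.6 170.2] [551.3  36.8  50.3]
top stone_tile 0.92 [261.9 129.8] [649.5  15.4  54.5]
top stone_tile 0.2 [441.2 279.9] [ 277.9 -420.1    9.6]
top hammer_head 0.65 [290.5 105.4] [706.6 -55.   63.2]
top cork_block 0.65 [336.  121.2] [ 662.5 -162.6   79.4]
top jar 0.69 [122.7 274.9] [306.4 341.9  83.5]
top bowl 0.62 [302.6 159.4] [573.4 -81.7  67.4]
top bowl 0.55 [441.3 2
[... 904 characters left out ...]
 [214.3 249.7] [1168.2  535.3  735.2]
scene hammer_head 0.16 [246.3 216.1] [589.6 -69.8  73.1]
scene cork_block 0.6 [196.7 223.1] [ 685.  -145.6   72.7]
scene jar 0.74 [461.7 239.2] [334.1 372.8  67.5]
scene bowl 0.73 [235.8 143. ] [ 263.  -434.5   11.4]
scene palette 0.37 [215.9 250. ] [713.1 -50.1  60. ]
{'t': 1.5, 'qpos': array([-1.2,  0.3,  1.6,  0. ,  1.3, -0. ]), 'qvel': array([-0.,  0.,  0.,  0., -0., -0.]), 'joint_efforts': array([  0. , -41.5, -23.4,  -0. ,   0. ,  -0. ]), 'tool_pos': array([ 225.4, -529. ,  231.3]), 'tool_rot': array([1. , 0.2, 0. , 0. ]), 'ft_force': array([ 0.6, -0.4, -0.3]), 'torque': array([0.1, 0. , 0. ]), 'gripper_force': 0.0, 'grip_width': 85.46103293431261}
```

View pics/t0.png

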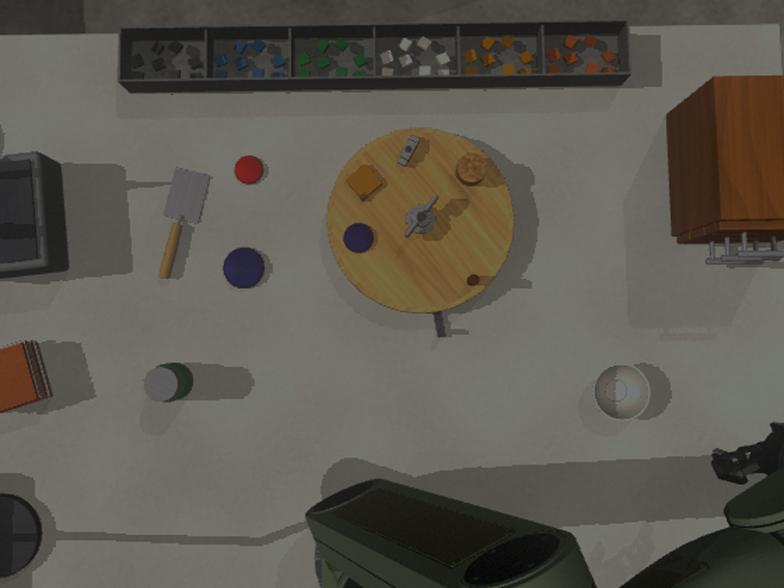

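View pics/s0.png

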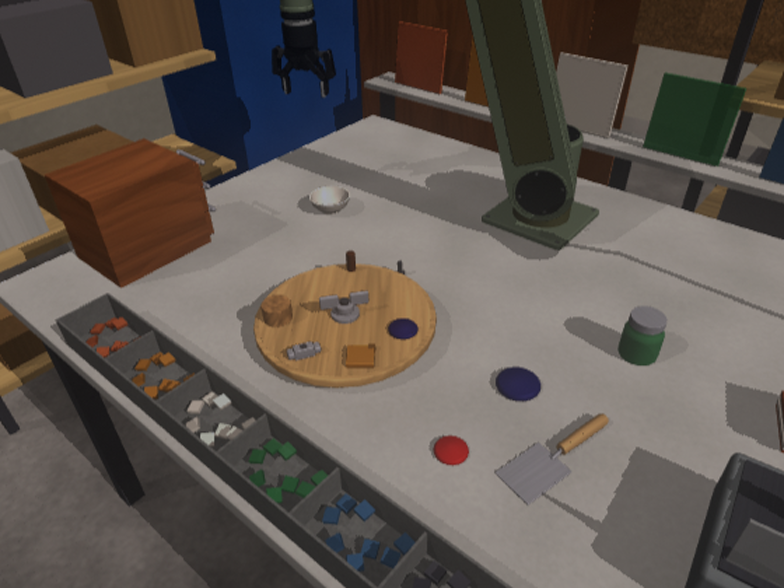

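The top view shows the platter axis near (301,156) in camera pixels, the peg at (338,200), the pin at (314,238), and the wing tips at (312,143) and (290,167). Possible mix-ups:
- **Rondel:** the platter one at (255,170) is small indigo and the one meant. The large indigo disc at (174,191) and the red one at (178,121) are decoys.
- **Peg and pin:** the dark peg (338,200) is on the platter, and the pin (314,238) is outside the rim.

I'll check these in one close crop.

```bash
python3 - <<'E'
from h import *
np.set_printoptions(precision=1,suppress=True)
a=ctrl.camera('top')
save(a,'c1.png',(225,85,375,245),3.7)
m=ctrl.masks_of(a,'platter')
for r in m[:2]: 
  k=r['pixels'].astype('uint8'); c=max(cv2.findContours(k,0,2)[0],key=cv2.contourArea); print(r['score'],k.sum(),cv2.minEnclosingCircle(c))
# platter circle from depth
hh,ww=a['z_map'].shape
f=210/np.tan(np.radians(a['fov_y'])/2)
V,U=np.mgrid[:hh,:ww]; D=np.stack([(U-a['cx'])/f,(V-a['cy'])/f,np.ones_like(U)],-1)*a['z_map'][...,None]
W=(D-np.array(a['t']))@np.array(a['R'])
s=(abs(W[...,2]-40)<8)&(U>220)&(U<380)&(V>80)&(V<240)
c=max(cv2.findContours(s.astype('uint8'),0,2)[0],key=cv2.contourArea); pts=np.array([W[v,u,:2] for u,v in c[:,0]],dtype='float32')
print('fit',cv2.minEnclosingCircle(pts),np.median(W[s][:,2]))
cen=np.array(cv2.minEnclosingCircle(pts)[0])
for n,lo,hi in(('h>70',66,110),('pin',25,50)):
  q=(W[...,2]>lo)&(W[...,2]<hi)&(U>220)&(U<380)&(V>80)&(V<250)
  if n=='pin': q&=np.hypot(W[...,0]-cen[0],W[...,1]-cen[1])>172
  k,l,st,ce=cv2.connectedComponentsWithStats(q.astype('uint8'))
  for i in range(1,k):
    if st[i,4]>2: print(n,ce[i],st[i,4],W[l==i].mean(0),W[l==i].max(0))
E
```

```text
0.94 12275 ((299.90252685546875, 158.14341735839844), 67.42780303955078)
fit ((585.871826171875, -77.22709655761719), 165.01858520507812) 40.17458266609671
h>70 [336.5 119.6] 372 [ 667.7 -164.7   73.4] [ 694.7 -139.1   79.7]
h>70 [300.8 154.1] 209 [584.6 -77.2  77.8] [620.  -48.4  91.6]
h>70 [338.  199.2] 46 [ 475.6 -162.7   80.6] [ 483.4 -154.8   85.9]
pin [315.3 236.5] 14 [ 388.9 -110.7   34.1] [ 392.5 -107.6   37.4]
```

View pics/c1.png

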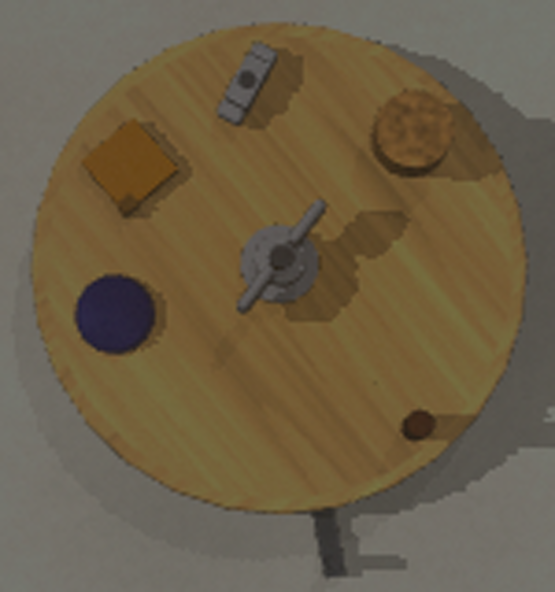

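The crop confirms it: the small indigo rondel, tile, hammer head and cork ride on the platter. The peg is at crop (418,425), the tongue at crop (328,545), and the wings point to upper right and lower left. Next I'll get the precise yaw and peg, wing and tongue angles.

```bash
cat >> h.py <<'E'
from scipy.spatial.transform import Rotation as Rn
def st():
    o=ctrl.observe(); R=Rn.from_quat(o['tool_rot']).as_matrix()
    print('t',round(o['t'],2),'tcp',np.round(o['tool_pos'],1),'x-yaw',round(np.degrees(np.arctan2(R[1,0],R[0,0])),1),'z',R[:,2].round(3),'q',o['qpos'].round(2),'F',o['ft_force'].round(1),'M',np.round(o['torque'],2),'w',round(o['grip_width'],1))
    return o,R
def go(tgt,dyaw=0):
    o,R=st(); d=R.T@(np.array(tgt,float)-o['tool_pos']); print('tool shift to',tgt,d.round(1)); return d
E
python3 - <<'E'
from h import *
a=ctrl.camera('top')
C=np.array([585.5,-77])
for n,(u,v),z in(('w1',(311.5,140.4),86),('w2',(290.7,168),86),('peg',(338,199.2),82),('pin',(314.8,237.5),36)):
    X=world(a,u,v,z); d=X[:2]-C; print(n,X.round(1),np.hypot(*d).round(1),np.degrees(np.arctan2(d[1],d[0])).round(1))
go([C[0]-100,-300,60])
E
```

```text
w1 [ 615.7 -102.8   86. ] 39.7 -40.4
w2 [550.6 -52.4  86. ] 42.7 144.8
peg [ 475.5 -162.6   82. ] 139.4 -142.1
pin [ 386.5 -109.3   36. ] 201.7 -170.8
t 1.65 tcp [ 225.4 -529.   231.3] x-yaw 23.1 z [ 0. -0. -1.] q [-1.19  0.32  1.56 -0.    1.26 -0.02] F [0.1 0.3 0.2] M [ 0.03  0.02 -0.02] w 85.9
tool shift to [np.float64(485.5), -300, 60] [ 329.1 -108.7  171.3]
```

Emit:
drive_tool(series=[[[37.4,-20.1,8],[0,0,0],255],[[37.4,-20.1,8],[0,0,0],255],[[37.4,-20.1,8],[0,0,0],255],[[37.4,-20.1,8],[0,0,0],255],[[37.4,-20.1,8],[0,0,0],255]])

```text
t: 2.28
tool_pos: [358.8, -362.2, 191.3]
tool_rot: [0.98, 0.2, 0.0, 0.0]
ft_force: [0.5, 0.1, 0.4]
grip_width: -0.0
gripper_force: 0.0
```

Emit:
drive_tool(series=[[[37.4,-20.1,8],[0,0,0],255],[[37.4,-20.1,8],[0,0,0],255],[[37.4,-20.1,8],[0,0,0],255],[[37.4,-20.1,8],[0,0,0],255],[[37.4,-20.1,8],[0,0,0],255]])

```text
t: 2.9
tool_pos: [491.6, -196.4, 151.2]
tool_rot: [0.98, 0.2, 0.0, 0.0]
ft_force: [-0.1, 0.3, 0.9]
grip_width: -0.2
gripper_force: 0.0
```

```bash
python3 - <<'E'
from h import *
go([490.4,-197.6,58])
E
```

```text
t 2.9 tcp [ 491.6 -196.4  151.2] x-yaw 23.1 z [ 0.001 -0.    -1.   ] q [-0.4   0.31  1.79 -0.    1.04  0.77] F [-0.1  0.3  0.9] M [ 0.   -0.03  0.01] w -0.2
tool shift to [490.4, -197.6, 58] [-1.6  0.6 93.2]
```

Emit:
drive_tool(series=[[[-1,0,20],[0,0,0],255],[[0,0,20],[0,0,0],255],[[0,0,20],[0,0,0],255],[[0,0,20],[0,0,0],255],[[0,0,13],[0,0,0],255]])

```text
t: 3.52
tool_pos: [489.6, -197.8, 57.5]
tool_rot: [0.98, 0.2, -0.0, -0.0]
ft_force: [0.3, -0.0, 1.2]
grip_width: 0.2
gripper_force: 0.0
```

Emit:
drive_tool(series=[[[0,-6,0],[0,0,0],255],[[0,-5,0],[0,0,0],255],[[0,-5,0],[0,0,0],255],[[0,-6,0],[0,0,0],255],[[0,-6,0],[0,0,0],255]])

```text
t: 4.15
tool_pos: [478.8, -171.9, 58.7]
tool_rot: [0.98, 0.2, 0.0, 0.0]
ft_force: [-1.0, -2.2, -0.6]
grip_width: -0.0
gripper_force: 0.8
```

Emit:
drive_tool(series=[[[0,-6,0],[0,0,0],255],[[0,-6,0],[0,0,0],255],[[0,-6,0],[0,0,0],255],[[0,-6,0],[0,0,0],255],[[0,-5,0],[0,0,0],255]])

```text
t: 4.78
tool_pos: [467.2, -145.0, 58.3]
tool_rot: [0.98, 0.2, -0.0, -0.0]
ft_force: [-0.4, -2.3, -0.5]
grip_width: -0.2
gripper_force: 0.7
```

```bash
cat >> h.py <<'E'
def peg(a,C=(584.5,-77)):
    hh,ww=a['z_map'].shape
    f=210/np.tan(np.radians(a['fov_y'])/2)
    V,U=np.mgrid[:hh,:ww]; D=np.stack([(U-a['cx'])/f,(V-a['cy'])/f,np.ones_like(U)],-1)*a['z_map'][...,None]
    W=(D-np.array(a['t']))@np.array(a['R'])
    r=np.hypot(W[...,0]-C[0],W[...,1]-C[1]); sat=a['img'].max(2)
    q=(W[...,2]>66)&(W[...,2]<92)&(r>115)&(r<165)&(W[...,0]<540)
    k,l,s,ce=cv2.connectedComponentsWithStats(q.astype('uint8'))
    for i in range(1,k):
        if s[i,4]>3:
            X=W[l==i].mean(0); print('comp',ce[i].round(1),s[i,4],X.round(1),'joint',round(np.arctan2(X[1]-C[1],X[0]-C[0])+np.radians(170.5),3))
E
python3 - <<'E'
from h import *
a=ctrl.camera('top'); st(); peg(a); save(a,'p1.png',(225,85,375,245),3.7)
E
```

```text
t 4.83 tcp [ 466.8 -144.5   58.2] x-yaw 23.1 z [-0.001  0.001 -1.   ] q [-0.32  0.37  1.99  0.    0.78  0.84] F [ 0.2  0.1 -0.5] M [0.06 0.01 0.05] w 0.1
```

View pics/p1.png

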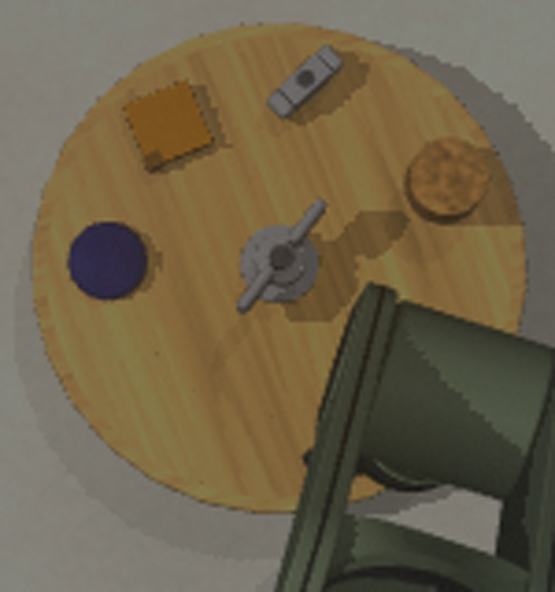

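Peg visible just left of the arm at about crop (308,458). The rondel moved from (115,315) to (108,260), about 18°, so about 10° or 26 mm of push remain.

Emit:
drive_tool(series=[[[0,-6,0],[0,0,0],255],[[0,-6,0],[0,0,0],255],[[0,-6,0],[0,0,0],255],[[0,-5,0],[0,0,0],255],[[0,-3,0],[0,0,0],255]])

```text
t: 5.45
tool_pos: [457.3, -121.2, 58.4]
tool_rot: [0.98, 0.2, 0.0, 0.0]
ft_force: [1.9, 0.1, 0.5]
grip_width: 0.1
gripper_force: 0.8
```

Emit:
drive_tool(series=[[[0,0,0],[0,0,0],255],[[0,15,0],[0,0,0],255],[[0,45,0],[0,0,0],255],[[0,55,-10],[0,0,0],255],[[0,55,-10],[0,0,0],255]])

```text
t: 6.08
tool_pos: [524.3, -280.4, 78.4]
tool_rot: [0.98, 0.2, -0.0, -0.0]
ft_force: [1.0, 0.1, -0.4]
grip_width: -0.1
gripper_force: 0.0
```

```bash
python3 - <<'E'
from h import *
a=ctrl.camera('top'); st(); peg(a); save(a,'p2.png',(225,85,375,245),3.7)
E
```

```text
t 6.12 tcp [ 529.  -287.8   80.3] x-yaw 22.9 z [ 0.009 -0.008 -1.   ] q [-0.52  0.48  1.71 -0.    0.93  0.66] F [ 4.7 -5.6  1.5] M [-0.21 -0.19  0.04] w 0.3
comp [311.2 211.6] 45 [447.3 -99.   81.5] joint -0.007
```

View pics/p2.png

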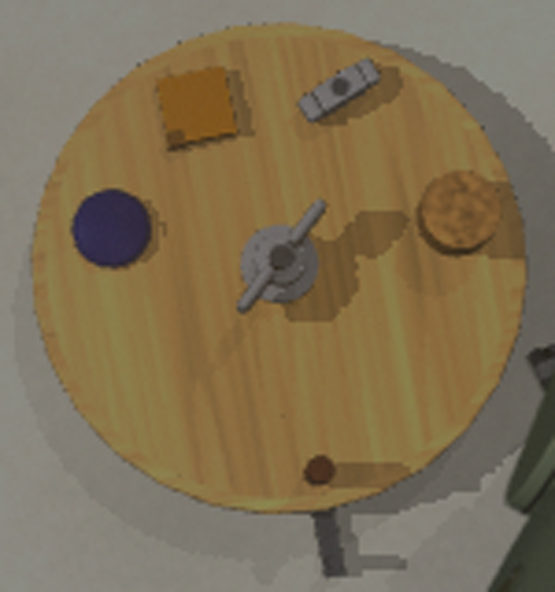

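The peg, crop (318,470), now lies on the line from the hub (280,262) to the tongue (328,540), with the joint at about 0. Next I move over the nut with the fingers half open.

Emit:
drive_tool(series=[[[20,-20,-10],[0,0,0],105],[[30,-35,-10],[0,0,0],105],[[32,-40,-10],[0,0,0],105],[[30,-40,-10],[0,0,0],105],[[22,-27,-12],[0,0,0],105]])

```text
t: 6.75
tool_pos: [583.9, -75.1, 130.2]
tool_rot: [0.98, 0.2, -0.0, -0.0]
ft_force: [0.4, -0.4, -0.3]
grip_width: 49.9
gripper_force: 0.0
```

Emit:
drive_tool(series=[[[0,0,0],[0,0,-0.17],105],[[0,0,0],[0,0,-0.17],105],[[0,0,0],[0,0,-0.17],105],[[0,0,0],[0,0,-0.17],105],[[0,0,0],[0,0,-0.17],105]])

```text
t: 7.38
tool_pos: [583.7, -77.1, 130.0]
tool_rot: [0.809, 0.588, -0.0, -0.0]
ft_force: [0.6, -0.6, 0.5]
grip_width: 50.3
gripper_force: 0.0
```

Emit:
drive_tool(series=[[[0,0,0],[0,0,-0.17],105],[[0,0,0],[0,0,-0.17],105],[[0,0,0],[0,0,-0.17],105],[[0,0,0],[0,0,-0.17],105],[[0,0,0],[0,0,0],105]])

```text
t: 8.0
tool_pos: [583.7, -77.0, 130.0]
tool_rot: [0.569, 0.822, -0.0, -0.0]
ft_force: [0.2, -1.2, -0.4]
grip_width: 50.5
gripper_force: 0.0
```

```bash
python3 - <<'E'
from h import *
go([584.3,-77.2,66]); b=ctrl.camera('scene'); save(b,'n1.png',(130,120,360,290),3.4)
E
```

```text
t 8.0 tcp [583.7 -77.  130. ] x-yaw 110.6 z [-0. -0. -1.] q [-0.15  0.42  1.68 -0.    1.04 -0.51] F [ 0.2 -1.2 -0.4] M [ 0.06 -0.03  0.05] w 50.5
tool shift to [584.3, -77.2, 66] [-0.4  0.5 64. ]
```

View pics/n1.png

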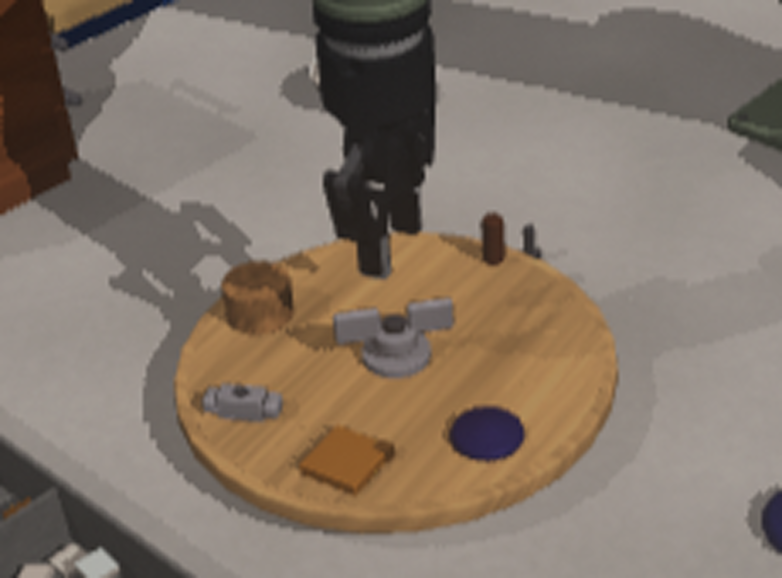

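The fingers sit centred above the nut and clear of its wings, crop (357,325) and (430,314). I'll lower them beside the wings and stroke.

Emit:
drive_tool(series=[[[0,0,13],[0,0,0],105],[[0,0,14],[0,0,0],105],[[0,0,14],[0,0,0],105],[[0,0,14],[0,0,0],105],[[0,0,11],[0,0,0],105]])

```text
t: 8.68
tool_pos: [583.3, -76.3, 63.0]
tool_rot: [0.568, 0.823, -0.0, -0.0]
ft_force: [-0.1, -0.7, -0.0]
grip_width: 50.1
gripper_force: 0.0
```

Emit:
drive_tool(series=[[[0,0,0],[0,0,0.1],105],[[0,0,0],[0,0,0.1],105],[[0,0,0],[0,0,0.1],105],[[0,0,0],[0,0,0.1],105],[[0,0,0],[0,0,0.1],105]])

```text
t: 9.3
tool_pos: [583.8, -76.0, 63.9]
tool_rot: [0.755, 0.655, 0.0, -0.0]
ft_force: [1.3, 1.1, 0.1]
grip_width: 50.3
gripper_force: 0.7
```

Emit:
drive_tool(series=[[[0,0,0],[0,0,0.1],105],[[0,0,0],[0,0,0.1],105],[[0,0,0],[0,0,0.1],105],[[0,0,0],[0,0,0.1],105],[[0,0,0],[0,0,0.1],105]])

```text
t: 9.93
tool_pos: [584.2, -76.0, 64.0]
tool_rot: [0.894, 0.448, 0.001, 0.0]
ft_force: [1.3, 0.6, -0.7]
grip_width: 50.5
gripper_force: 0.7
```

```bash
python3 - <<'E'
from h import *
st(); b=ctrl.camera('scene'); save(b,'n2.png',(130,120,360,290),3.4)
E
```

```text
t 9.93 tcp [584.2 -76.   64. ] x-yaw 53.2 z [ 0.001  0.    -1.   ] q [-0.15  0.49  1.75  0.    0.9   0.49] F [ 1.3  0.6 -0.7] M [ 0.18 -0.16  0.04] w 50.5
```

View pics/n2.png

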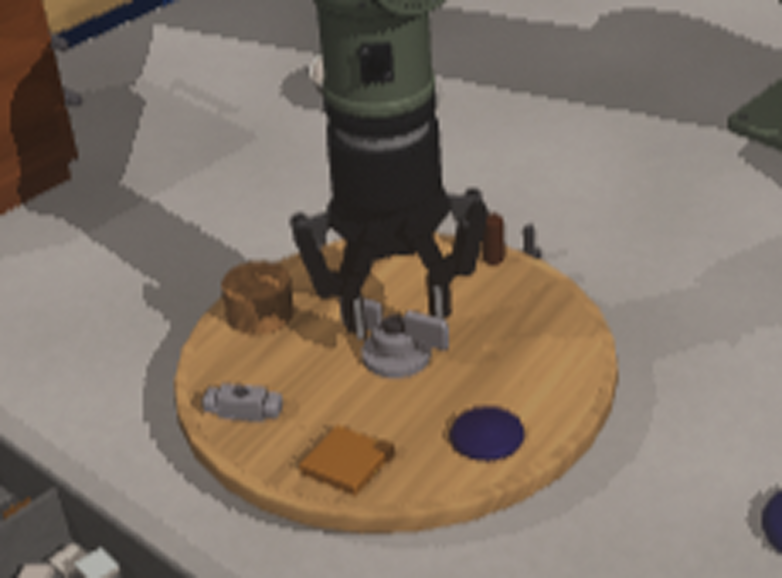

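The fingers are pushing the wings round, now at crop (368,315) and (428,328), with small forces. I'll carry on.

Emit:
drive_tool(series=[[[0,0,0],[0,0,0.12],105],[[0,0,0],[0,0,0.12],105],[[0,0,0],[0,0,0.12],105],[[0,0,0],[0,0,0.12],105],[[0,0,0],[0,0,0.12],105]])

```text
t: 10.6
tool_pos: [584.4, -76.3, 64.2]
tool_rot: [0.986, 0.164, 0.001, 0.0]
ft_force: [1.0, 1.0, 0.3]
grip_width: 50.0
gripper_force: 0.6
```

Emit:
drive_tool(series=[[[0,0,0],[0,0,0.12],105],[[0,0,0],[0,0,0.12],105],[[0,0,0],[0,0,0.12],105],[[0,0,0],[0,0,0.12],105],[[0,0,0],[0,0,0.12],105]])

```text
t: 11.22
tool_pos: [584.4, -76.6, 64.2]
tool_rot: [0.991, -0.134, 0.001, 0.0]
ft_force: [0.7, -0.5, 0.3]
grip_width: 50.1
gripper_force: 0.6
```

Emit:
drive_tool(series=[[[0,0,0],[0,0,0.12],105],[[0,0,0],[0,0,0.12],105],[[0,0,0],[0,0,0.12],105],[[0,0,0],[0,0,0.12],105],[[0,0,0],[0,0,0.12],105]])

```text
t: 11.85
tool_pos: [584.2, -76.7, 64.1]
tool_rot: [0.907, -0.421, 0.001, 0.0]
ft_force: [1.7, -1.4, -0.9]
grip_width: 50.5
gripper_force: 0.6
```

```bash
python3 - <<'E'
from h import *
st()
E
```

```text
t 11.85 tcp [584.2 -76.7  64.1] x-yaw -49.8 z [ 0.001 -0.001 -1.   ] q [-0.15  0.49  1.75 -0.    0.9   2.29] F [ 1.7 -1.4 -0.9] M [-0.19 -0.15  0.02] w 50.5
```

Emit:
drive_tool(series=[[[0,0,0],[0,0,-0.1],105],[[0,0,-6],[0,0,0],105],[[0,0,-14],[0,0,0],105],[[0,0,-16],[0,0,0],105],[[0,0,-6],[0,0,-0.1],105]])

```text
t: 12.48
tool_pos: [584.7, -76.5, 108.7]
tool_rot: [0.945, -0.326, 0.002, -0.0]
ft_force: [0.5, 0.3, 0.4]
grip_width: 50.4
gripper_force: 0.0
```

Emit:
drive_tool(series=[[[0,0,0],[0,0,-0.18],105],[[0,0,0],[0,0,-0.18],105],[[0,0,0],[0,0,-0.18],105],[[0,0,0],[0,0,-0.18],105],[[0,0,0],[0,0,-0.18],105]])

```text
t: 13.1
tool_pos: [584.1, -76.4, 107.7]
tool_rot: [0.993, 0.119, 0.001, 0.0]
ft_force: [-0.0, 0.5, -0.1]
grip_width: 49.8
gripper_force: 0.0
```

Emit:
drive_tool(series=[[[0,0,0],[0,0,-0.18],105],[[0,0,0],[0,0,-0.18],105],[[0,0,0],[0,0,-0.18],105],[[0,0,0],[0,0,-0.18],105],[[0,0,0],[0,0,-0.18],105]])

```text
t: 13.72
tool_pos: [584.1, -76.4, 107.7]
tool_rot: [0.842, 0.539, 0.001, 0.001]
ft_force: [0.2, -0.2, -0.7]
grip_width: 50.0
gripper_force: 0.0
```

Emit:
drive_tool(series=[[[0,0,0],[0,0,-0.18],105],[[0,0,0],[0,0,-0.18],105],[[0,0,0],[0,0,-0.18],105],[[0,0,0],[0,0,-0.18],105],[[0,0,0],[0,0,-0.18],105]])

```text
t: 14.35
tool_pos: [584.1, -76.4, 107.7]
tool_rot: [0.524, 0.852, 0.0, 0.001]
ft_force: [-0.7, 0.3, 0.8]
grip_width: 50.2
gripper_force: 0.0
```

Emit:
drive_tool(series=[[[0,0,0],[0,0,-0.18],105],[[0,0,0],[0,0,-0.18],105],[[0,0,0],[0,0,-0.18],105],[[0,0,0],[0,0,0],105],[[0,0,0],[0,0,0],105]])

```text
t: 14.98
tool_pos: [583.9, -76.4, 107.0]
tool_rot: [0.282, 0.959, 0.0, 0.001]
ft_force: [0.5, 0.4, -0.8]
grip_width: 50.4
gripper_force: 0.0
```

```bash
python3 - <<'E'
from h import *
st(); b=ctrl.camera('scene'); save(b,'n3.png',(130,120,360,290),3.4)
E
```

```text
t 14.97 tcp [583.9 -76.4 107. ] x-yaw 147.3 z [ 0.001 -0.    -1.   ] q [-0.15  0.44  1.71 -0.    0.99 -1.15] F [ 0.5  0.4 -0.8] M [-0.01  0.04 -0.05] w 50.4
```

View pics/n3.png

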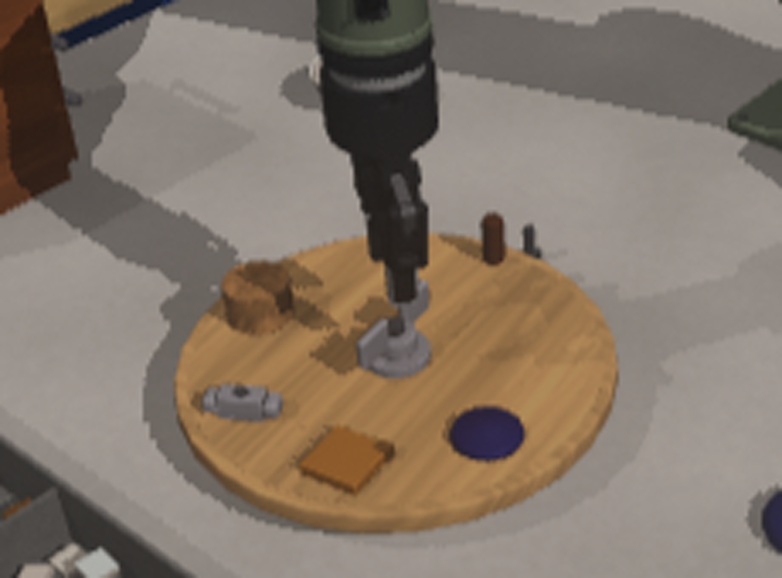

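The wings point along the tongue direction, ends at crop (366,350) and (424,296), as predicted at about 8°. The fingers are about 49° behind them. I'll lower and do the second stroke.

Emit:
drive_tool(series=[[[0,0,8],[0,0,0],105],[[0,0,12],[0,0,0],105],[[0,0,12],[0,0,0],105],[[0,0,12],[0,0,0],105],[[0,0,0],[0,0,0],105]])

```text
t: 15.65
tool_pos: [582.7, -76.2, 60.8]
tool_rot: [0.281, 0.96, -0.0, -0.001]
ft_force: [0.6, 0.0, -0.4]
grip_width: 50.5
gripper_force: 0.0
```

Emit:
drive_tool(series=[[[0,0,0],[0,0,0.1],105],[[0,0,0],[0,0,0.1],105],[[0,0,0],[0,0,0.1],105],[[0,0,0],[0,0,0.1],105],[[0,0,0],[0,0,0.1],105]])

```text
t: 16.27
tool_pos: [584.2, -76.8, 62.7]
tool_rot: [0.511, 0.86, 0.0, 0.001]
ft_force: [-0.1, -0.7, -0.3]
grip_width: 50.1
gripper_force: 0.6
```

```bash
python3 -c "
from h import *
st()"
```

```text
t 16.27 tcp [584.2 -76.8  62.7] x-yaw 118.6 z [ 0.001 -0.001 -1.   ] q [-0.15  0.49  1.76 -0.    0.89 -0.65] F [-0.1 -0.7 -0.3] M [-0.1  -0.04  0.  ] w 50.1
```

Emit:
drive_tool(series=[[[0,0,0],[0,0,0.1],105],[[0,0,0],[0,0,0.1],105],[[0,0,0],[0,0,0.1],105],[[0,0,0],[0,0,0.1],105],[[0,0,0],[0,0,0.1],105]])

```text
t: 16.9
tool_pos: [584.2, -76.0, 62.5]
tool_rot: [0.708, 0.707, 0.001, 0.0]
ft_force: [0.7, 0.6, -1.7]
grip_width: 50.4
gripper_force: 0.8
```

```bash
python3 -c "
from h import *
st()"
```

```text
t 16.9 tcp [584.2 -76.   62.5] x-yaw 89.9 z [ 0.001  0.    -1.   ] q [-0.15  0.49  1.76  0.    0.89 -0.15] F [ 0.7  0.6 -1.7] M [ 0.21 -0.14  0.05] w 50.4
```

Emit:
drive_tool(series=[[[0,0,0],[0,0,0.08],105],[[0,0,0],[0,0,0.08],105],[[0,0,0],[0,0,0.08],105],[[0,0,0],[0,0,0.06],105],[[0,0,0],[0,0,0],105]])

```text
t: 17.52
tool_pos: [584.1, -76.1, 62.5]
tool_rot: [0.804, 0.595, 0.0, 0.0]
ft_force: [0.3, 1.2, 0.1]
grip_width: 50.2
gripper_force: 0.7
```

```bash
python3 -c "
from h import *
st()"
```

```text
t 17.52 tcp [584.1 -76.1  62.5] x-yaw 73.0 z [ 0.001  0.    -1.   ] q [-0.15  0.49  1.76  0.    0.89  0.15] F [0.3 1.2 0.1] M [ 0.19 -0.07  0.  ] w 50.2
```

Emit:
drive_tool(series=[[[0,0,0],[0,0,0.08],105],[[0,0,0],[0,0,0.08],105],[[0,0,0],[0,0,0.08],105],[[0,0,0],[0,0,0.06],105],[[0,0,0],[0,0,0],105]])

```text
t: 18.15
tool_pos: [584.0, -76.3, 62.5]
tool_rot: [0.884, 0.468, 0.0, 0.0]
ft_force: [1.0, 1.3, -0.4]
grip_width: 50.0
gripper_force: 0.6
```

```bash
python3 -c "
from h import *
st()"
```

```text
t 18.15 tcp [584.  -76.3  62.5] x-yaw 55.8 z [ 0.001 -0.    -1.   ] q [-0.15  0.49  1.76  0.    0.89  0.45] F [ 1.   1.3 -0.4] M [ 0.18 -0.14  0.07] w 50.0
```

Emit:
drive_tool(series=[[[0,0,0],[0,0,0.08],105],[[0,0,0],[0,0,0.08],105],[[0,0,0],[0,0,0.08],105],[[0,0,0],[0,0,0.06],105],[[0,0,0],[0,0,0],105]])

```text
t: 18.77
tool_pos: [584.0, -76.4, 62.5]
tool_rot: [0.944, 0.331, 0.0, 0.0]
ft_force: [1.3, 0.3, -0.4]
grip_width: 50.3
gripper_force: 0.6
```

```bash
python3 -c "
from h import *
st()"
```

```text
t 18.77 tcp [584.  -76.4  62.5] x-yaw 38.7 z [ 0.001 -0.    -1.   ] q [-0.15  0.49  1.76 -0.    0.89  0.75] F [ 1.3  0.3 -0.4] M [ 0.12 -0.18  0.02] w 50.3
```

Emit:
drive_tool(series=[[[0,0,0],[0,0,0.08],105],[[0,0,0],[0,0,0.08],105],[[0,0,0],[0,0,0.08],105],[[0,0,0],[0,0,0.06],105],[[0,0,0],[0,0,0],105]])

```text
t: 19.4
tool_pos: [584.8, -76.4, 62.7]
tool_rot: [0.982, 0.186, 0.001, 0.0]
ft_force: [3.1, 1.0, -0.5]
grip_width: 50.0
gripper_force: 1.7
```

```bash
python3 -c "
from h import *
st()"
```

```text
t 19.4 tcp [584.8 -76.4  62.7] x-yaw 21.5 z [ 0.003 -0.    -1.   ] q [-0.15  0.49  1.76  0.    0.89  1.05] F [ 3.1  1.  -0.5] M [ 0.23 -0.6   0.07] w 50.0
```

Force is rising, which looks like the stop. A small extra press will confirm it.

Emit:
drive_tool(series=[[[0,0,0],[0,0,0.04],105],[[0,0,0],[0,0,0.04],105],[[0,0,0],[0,0,0.04],105],[[0,0,0],[0,0,0],105],[[0,0,0],[0,0,0],105]])

```text
t: 20.02
tool_pos: [585.8, -76.4, 62.8]
tool_rot: [0.992, 0.127, 0.002, 0.001]
ft_force: [6.2, 0.9, -2.7]
grip_width: 50.0
gripper_force: 2.6
```

```bash
python3 -c "
from h import *
st()"
```

```text
t 20.02 tcp [585.8 -76.4  62.8] x-yaw 14.6 z [ 0.005 -0.    -1.   ] q [-0.15  0.49  1.76  0.    0.89  1.17] F [ 6.2  0.9 -2.7] M [ 0.23 -1.03  0.14] w 50.0
```

Stop confirmed, since 3 N per 0.12 rad matches its stiffness. I'll back off, lift and clear out to the side.

Emit:
drive_tool(series=[[[0,0,0],[0,0,-0.08],105],[[0,0,0],[0,0,-0.1],105],[[0,0,0],[0,0,-0.12],105],[[0,0,0],[0,0,-0.15],105],[[0,0,0],[0,0,-0.15],105]])

```text
t: 20.65
tool_pos: [582.6, -76.6, 62.2]
tool_rot: [0.909, 0.417, -0.001, -0.0]
ft_force: [-0.8, -0.8, -0.3]
grip_width: 50.4
gripper_force: 0.0
```

Emit:
drive_tool(series=[[[0,0,-5],[0,0,0],105],[[0,0,-20],[0,0,0],105],[[0,0,-30],[0,0,0],105],[[0,0,-30],[0,0,0],105],[[0,0,-10],[0,0,0],105]])

```text
t: 21.28
tool_pos: [584.3, -76.6, 159.4]
tool_rot: [0.911, 0.413, 0.001, 0.001]
ft_force: [0.7, -0.5, 0.1]
grip_width: 50.2
gripper_force: 0.0
```

```bash
python3 -c "
from h import *
st(); go([430,-330,200])"
```

```text
t 21.27 tcp [584.3 -76.6 159.4] x-yaw 48.8 z [ 0.003 -0.001 -1.   ] q [-0.15  0.39  1.64 -0.    1.1   0.57] F [ 0.7 -0.5  0.1] M [-0.02 -0.01 -0.02] w 50.2
t 21.27 tcp [584.3 -76.6 159.4] x-yaw 48.8 z [ 0.003 -0.001 -1.   ] q [-0.15  0.39  1.64 -0.    1.1   0.57] F [ 0.7 -0.5  0.1] M [-0.02 -0.01 -0.02] w 50.2
tool shift to [430, -330, 200] [-292.2   51.   -40.8]
```

Emit:
drive_tool(series=[[[-25,5,-5],[0,0,0],105],[[-45,8,-6],[0,0,0],105],[[-50,9,-6],[0,0,0],105],[[-50,9,-6],[0,0,0],105],[[-45,8,-6],[0,0,0],105]])

```text
t: 21.9
tool_pos: [469.9, -265.0, 185.7]
tool_rot: [0.911, 0.413, -0.001, -0.001]
ft_force: [0.3, -0.4, -0.3]
grip_width: 50.1
gripper_force: 0.0
```

Emit:
drive_tool(series=[[[-45,8,-6],[0,0,0],105],[[-30,5,-6],[0,0,0],105],[[-10,0,0],[0,0,0],105],[[0,0,0],[0,0,0],105],[[0,0,0],[0,0,0],105]])

```text
t: 22.52
tool_pos: [425.8, -335.4, 197.8]
tool_rot: [0.91, 0.414, -0.0, -0.001]
ft_force: [-0.7, -0.2, 0.3]
grip_width: 50.4
gripper_force: 0.0
```

```bash
python3 - <<'E'
from h import *
a=ctrl.camera('top'); st(); peg(a); save(a,'f.png',(205,85,405,255),3.4)
E
```

```text
t 22.57 tcp [ 425.9 -335.4  197.9] x-yaw 48.9 z [-0.     0.001 -1.   ] q [-0.69  0.29  1.69  0.    1.16  0.03] F [-0.  -0.3 -0.8] M [ 0.05 -0.02 -0.03] w 50.2
comp [311.2 211.6] 46 [447.4 -99.1  81.8] joint -0.006
```

View pics/f.png

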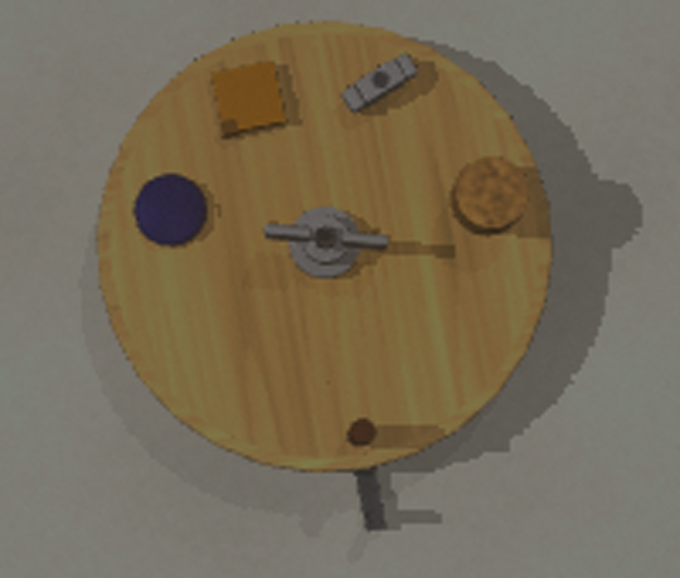

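The peg at (361,432) is in line with the tongue at (370,500). The wings, (266,231) to (388,241), have turned about 4.1 rad to the stop. All four riders are on the platter and the arm is clear.

```bash
python3 -c "
from h import *
print(ctrl.hand_in())"
```

```text
the job is handed in; nothing more can be done
None
```

I handed the job in: the peg reads about 0.01 rad from the index tongue, the wing nut was turned about 4.1 rad clockwise to its stop, the four riding things still lie on the platter and the arm is clear; no verdict was returned.

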